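# Mount a display board on the book counter with a click wrench

### The job

Stand the loose wooden display board in the slot of the grey clamp base, fully home and upright, without forcing it; then swing the click wrench that sits on the clamp's bolt clockwise (seen from above) until it breaks over with a click, and stop at once - do not pull on past the click. Let go, leave the wrench where it clicked, and leave the bell, the pen pot and the books where they are.

Things in the scene. Friction and masses are not known exactly. Their poses are not given: they have to be found in the camera images.
- panel: loose display board of brown wood, 22 mm thick (its x), 100 mm wide (its y), 150 mm tall (its z), 120 to 240 g, same both ways round, standing upright on the counter; origin at the centre of its underside
- slot (a point): centre of the floor of the slot in the grey clamp base; x across the slot's 25 mm width, y along its 106 mm length, z up. The slot is 33 mm deep, with a 4 mm chamfer round its mouth; the board stands in it on its lower end. The base is a fixed block 45 mm high, 90 mm wide along x; along y it reaches from 65 mm on the +y side of this point to 175 mm on its -y side
- bolt (a point): point on the vertical bolt axis, at the height of the wrench's centre line (75 mm above the counter); axes as the slot's; fixed. The bolt turns stiffly (0.8 N m, about 5 N at the wrench grip) for 0.5 to 0.85 rad, how far is not known beforehand, then comes up tight. It stays where it is left
- wrench_head_mid (a point): centre of the wrench's steel head (40 mm across, 24 mm high), on the bolt axis at bolt; x points towards the handle. The wrench is captive on the bolt and swings about it in a level plane; no ratchet. The handle is in line with the head until the click; let go, it springs back in line
- wrench_grip (a point): middle of the black grip, a level round bar 26 mm thick, 98 to 193 mm from the bolt axis (this point 145 mm); x outward. With the bolt tight the push here rises within 0.05 rad to about 12 N (1.8 N m), then the handle breaks over against the head: the push falls to about 7 N at a bend of 0.1 rad and 4 N at 0.15 rad; just past that the handle meets its stop and overstrains the bolt
- bell: steel counter bell, a dome 72 mm across and 52 mm high; origin at the centre of its underside
- pen_pot: black pen pot 72 mm across, 95 mm high, two pens up to 145 mm; origin at the centre of its underside
- books: stack of two hardback books, 120 x 170 x 52 mm; origin at the centre of its underside
There are look-alikes about, which are no part of the job. Of the things that look like the panel, take the one that is farthest to the robot's right at the start.

How it is judged:
By the outcome, as a careful person would: the job done as asked, in the order asked, and still so for the second after the job is handed in, with the robot touching nothing.
It also fails if it takes over 72 s, if anything falls off the work surface, if the arm or the gripper's body presses on something with over 40 N, if the wrist force passes 120 N, or if a joint passes its speed limit or range.

### The arm

A 6-joint arm with a two-finger parallel gripper is mounted at the origin on the work surface. World frame = base frame: x ahead of the robot, y to its left, z up, the work surface at z = 0. Lengths are in m, angles in rad, forces in N, time in s.
With the tool pointing down it reaches from about 0.35 to 0.975 m from the base axis. Payload 4.9 kg.
Tool frame: the origin (TCP) lies on the front face of the gripper's body, between the roots of the fingers; the fingertips stand ctrl.finger_overhang ahead of it and the grasp point (between the pads) lies 54 mm ahead of it (ctrl.finger_overhang is the distance from the TCP to the fingertips, in m); z points along the fingers, y is the line along which they close (so a half turn about z gives the same grasp; the last joint's range is limited). The gripper opens to 85 mm and grips with 20 to 120 N. Pads are 22 mm wide; open, the fingers measure 114 mm over their backs; the gripper's body (76 mm by 85 mm) begins 54 mm behind the grasp point. The pads swing forward as they close: fully open they stand 13 mm farther back than shut.
Start: joints at [-1.435, 0.053, 1.613, -0, 1.476, -0.119], TCP at [0.158, -0.605, 0.304] pointing down, gripper open.
Joint ranges: [-3.01, 3.01], [-1.01, 2.22], [0.06, 2.58], [-1.02, 4.17], [0.09, 2.62], [-3.14, 3.14]. Speed limits (rad/s): [2.57, 2.57, 3.14, 3.14, 3.14, 3.14].

### API

Orientations are given as a rotation vector (axis times angle).
In Python, from station import ctrl, vision gives the robot as it stands. The module is installed in compiled form; this text tells all that it offers.
- The arm moves only by the tool drive_tool, never from a script. Its argument "rows" is a list of rows, each a list of 2 entries, a list of its own where there are three numbers: the shift along the tool's x, y, z in m, then the turn about the tool's z in rad. A call has 1 to 10 rows; each row shifts and turns the commanded pose from where the row before left it, along the tool's axes as they then stand; what a row does not reach is not made up. A row lasts 1/10 s, in which the tool goes at most 50 mm and 8.59 degrees, less where a joint would pass 70% of its speed; a pose out of reach is approached as far as the arm can. A call with a gripper value outside its range is refused whole. "jaw" is the closure, from 0 (fully open) to 1 (shut), set as the call begins (left out, the last holds). The fingers move at their own pace and stop on an object; "grip_force" is the grip in N (left out, the last holds). Time passes only in rows, so rows that do not move let the fingers close. It gives the time, the measured TCP pose, the force, the opening and the grip force at its end, in the units of the state.
- ctrl.get_obs(): the state, without advancing time (a new reading comes with each control period).
- vision.get_image(name): name is "scene" or "top" or "wrist"; returns a dict with "image" (420x560x3 uint8, blue, green, red), "vertical_fov" (degrees; the focal length in pixels is half the picture's height over the tangent of half this angle, whatever the lens; pixels are square), "cx", "cy" (the principal point, pixels), "R" (3x3) and "t" (3): a world point X has camera coordinates R X + t. Camera axes: x right, y down, z forward; pixel columns grow to the right and rows downward; lengths in m; the calibration is good to about 2 mm. A picture is of the moment at which its call begins. There is no depth.
- ctrl.finish_job(): hands the job in; it is judged then, once.
The state is a dict: "t": time; "q": joint angles; "dq": joint speeds; "effort": joint torques, N m; "tool_pos": TCP position; "tool_rot": TCP orientation; "contact_force": force on the tool from outside, world axes, zero at the start; "wrist_torque": the same for the moment, N m; "opening": finger opening in m; "grip_force": force on a finger pad.
Only numpy, scipy, OpenCV 4.12 (cv2) and the standard library are available. Lean on these libraries where they do the work, as an engineer would, in place of code of your own. Each camera call takes 0.05 s, during which the arm holds its last target. There are 200 camera calls.

## Working session

There is one attempt and no reset: what is moved stays moved. The work goes in short steps, Python scripts to look and compute and a tool call to move; the robot and the scene stay as the last step left them, time stands still between calls to the robot, and variables do not carry over. Pictures are saved under pics/ and viewed, at most 10 in all, crops included, and the job is handed in when it is done.

Besides the shell and the picture viewer there is one more tool, called after ">>>" by a JSON object that holds its "fn" and its "kwargs". drive_tool: Moves the arm, as the interface text tells. Its arguments: {"type":"object","properties":{"rows":{"type":"array","items":{"type":"array"}},"jaw":{"type":"number"},"grip_force":{"type":"number"}},"required":["rows"]}

```bash
mkdir -p pics; cat > h.py <<'E'
import numpy as np, cv2
from station import ctrl, vision
from scipy.spatial.transform import Rotation as Ro
def cam(n):
    d=vision.get_image(n); d['f']=210/np.tan(np.radians(d['vertical_fov'])/2); return d
def ray(d,u,v,z):
    R=np.array(d['R']);t=np.array(d['t']);c=-R.T@t
    w=R.T@np.array([(u-d['cx'])/d['f'],(v-d['cy'])/d['f'],1]); return c+w*(z-c[2])/w[2]
def proj(d,X):
    p=np.array(d['R'])@np.array(X)+np.array(d['t']); return d['f']*p[0]/p[2]+d['cx'],d['f']*p[1]/p[2]+d['cy']
E
python3 - <<'E'
from h import *
import pickle
for n in ['scene','top']:
    d=cam(n); cv2.imwrite(f'pics/{n}0.png',d['image']); pickle.dump(d,open(n+'0.pkl','wb'))
    print(n,d['f'],d['cx'],d['cy'],-np.array(d['R']).T@np.array(d['t']))
o=ctrl.get_obs();print(o['t'],o['tool_pos'],Ro.from_rotvec(o['tool_rot']).as_matrix().round(2),ctrl.finger_overhang)
E
```

```text
scene 413.07152852791046 275.7703727267215 209.14673392226882 [ 0.94337889 -0.23122426  0.84149801]
top 518.6622788130355 274.1361276906405 213.68243697189212 [0.42039125 0.00966362 1.23314377]
0.1 [ 0.1574845  -0.60438186  0.30275103] [[ 0.97  0.25 -0.  ]
 [ 0.25 -0.97  0.  ]
 [ 0.   -0.   -1.  ]] 0.0726
```

View pics/scene0.png

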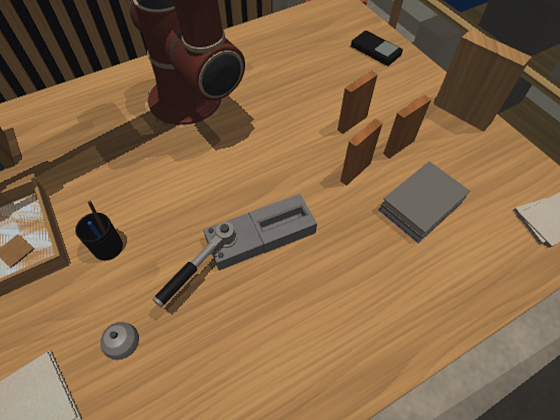

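View pics/top0.png

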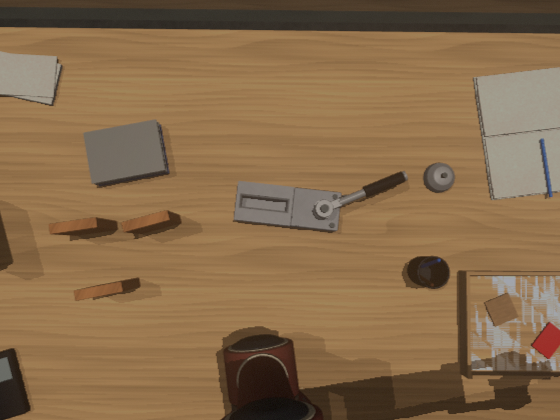

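Scene view: the look-alike boards are at scene (358,152), (407,127) and (357,102). In the top view they are (147,221), (99,291) and (74,226). Image left is +y, so the farthest to the robot's right is the one at top (147,221). The clamp base is at (287,206), its slot at (265,203), the bolt at (324,209), the black grip at (385,184), the bell at (440,177) and the pot at (430,270).

```bash
python3 - <<'E'
from h import *
import pickle
d=pickle.load(open('top0.pkl','rb')); im=d['image']; s=pickle.load(open('scene0.pkl','rb'))
for n,u,v,z in [('A',147,221,.15),('B',74,226,.15),('C',99,291,.15),('bolt',324,209,.087),('gripend',405,176,.075),('bell',439,177,.05),('pot',430,270,.095),('slot',265,203,.045)]:
    print(n,ray(d,u,v,z).round(3))
hsv=cv2.cvtColor(im,cv2.COLOR_BGR2HSV)
print('hsv A',hsv[221,145],hsv[226,70],'table',hsv[100,300],'base',hsv[195,240],'slot',hsv[204,265])
a=cv2.resize(im[165:260,110:430],None,fx=2.5,fy=2.5,interpolation=cv2.INTER_CUBIC)
b=cv2.resize(s['image'][90:200,320:440],None,fx=3,fy=3,interpolation=cv2.INTER_CUBIC)
c=np.zeros((a.shape[0]+b.shape[0],800,3),np.uint8);c[:a.shape[0],:a.shape[1]]=a;c[a.shape[0]:,:b.shape[1]]=b
cv2.imwrite('pics/crop1.png',c)
E
```

```text
A [0.472 0.268 0.15 ]
B [0.46 0.42 0.15]
C [0.326 0.363 0.15 ]
bolt [ 0.505 -0.108  0.087]
gripend [ 0.582 -0.292  0.075]
bell [ 0.584 -0.376  0.05 ]
pot [ 0.373 -0.34   0.095]
slot [0.521 0.023 0.045]
hsv A [ 13 154 146] [ 13 151 147] table [ 16 124 158] base [12 39 99] slot [ 14  29 132]
```

View pics/crop1.png

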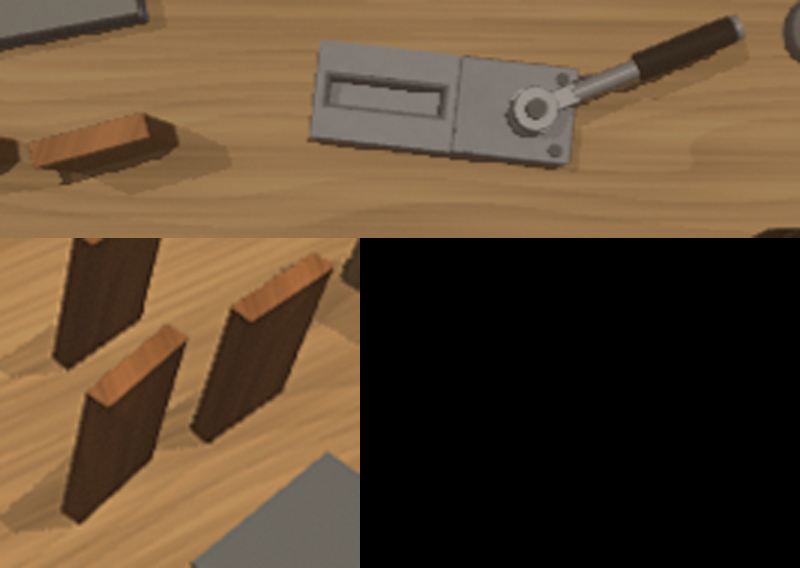

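The crop shows the chosen board's top face at about (30..157, 115..165) with no decoy touching it. The slot mouth corners are at crop (325,72), (447,85), (443,118) and (323,107), the bolt at (535,108) and the grip from (637,68) to (740,25).

```bash
cat >> h.py <<'E'
def rect(pts):
    (c,sz,a)=cv2.minAreaRect((np.array(pts)*1000).astype(np.float32)); 
    b=cv2.boxPoints((c,sz,a)); e=b[1]-b[0]; g=b[2]-b[1]; l=e if np.hypot(*e)>np.hypot(*g) else g
    if l[1]<0: l=-l
    return np.array(c)/1000,sorted(sz),np.arctan2(-l[0],l[1])  # yaw of long axis from +y, ccw
E
python3 - <<'E'
from h import *
import pickle
d=pickle.load(open('top0.pkl','rb')); hsv=cv2.cvtColor(d['image'],cv2.COLOR_BGR2HSV)
m=((hsv[...,0]<=14)&(hsv[...,1]>138)&(hsv[...,2]>115)).astype(np.uint8); m[:, :115]=0;m[:,180:]=0;m[:200]=0;m[240:]=0
n,l,st,_=cv2.connectedComponentsWithStats(m); i=1+np.argmax(st[1:,4]); v,u=np.where(l==i); print(st[i])
P=[ray(d,a,b,.15)[:2] for a,b in zip(u,v)]; print('board',rect(P), np.mean(P,0))
f=lambda x,y,z:ray(d,110+(x+.5)/2.5-.5,165+(y+.5)/2.5-.5,z)[:2]
S=[f(*p,.045) for p in [(325,72),(447,85),(443,118),(323,107)]]; print('slot',rect(S),np.mean(S,0))
B=[f(*p,.045) for p in [(320,40),(577,68),(568,165),(309,138)]]; c,sz,a=rect(B); print('base',c,sz,a)
u_=np.array([-np.sin(a),np.cos(a)]); print('slot from base',c+u_*.055)
b=f(535,108,.087); print('bolt',b)
for p in [(637,68),(738,26)]:
    g=f(*p,.075)-b; print('grip end',g+b,np.hypot(*g),np.arctan2(g[1],g[0]))
E
```

```text
[121 210  48  22 467]
board (array([0.4726955 , 0.27227585]), [20.981473922729492, 99.7819595336914], np.float32(0.27783552)) [0.47265413 0.27265868]
slot (array([0.52061572, 0.02712568]), [32.292205810546875, 112.88408660888672], np.float32(-0.09674163)) [0.5209929  0.02677912]
base [ 0.51520734 -0.02756248] [90.94125366210938, 238.79879760742188] -0.09446296
slot from base [0.52039508 0.02719231]
bolt [ 0.50760452 -0.10740665]
grip end [ 0.54544817 -0.20022924] 0.10024058074588793 -1.1836707898718097
grip end [ 0.58437089 -0.29140066] 0.1993661698464016 -1.1755320410318304
```

>>> {"fn": "drive_tool", "kwargs": {"rows": [[[0.038,-0.032,0],0],[[0.038,-0.032,0],0],[[0.038,-0.032,0],0],[[0.038,-0.032,0],0],[[0.038,-0.032,0],0],[[0.038,-0.032,0],0],[[0.038,-0.032,0],0],[[0.038,-0.032,0],0],[[0.038,-0.032,0],0],[[0.038,-0.032,0],0]], "jaw": 0}}

```text
t: 1.1
tool_pos: [0.4452, -0.1973, 0.3036]
tool_rot: [3.116, 0.399, -0.0]
contact_force: [0.5, -0.4, -0.6]
opening: 0.0854
grip_force: 0.0
```

>>> {"fn": "drive_tool", "kwargs": {"rows": [[[0,0,0],-0.145],[[0,0,0],-0.145],[[0,0,0],-0.145],[[0,0,0],-0.145],[[0,0,0],-0.145],[[0,0,0],-0.145],[[0,0,0],-0.145],[[0,0,0],-0.145],[[0,0,0],-0.145],[[0,0,0],-0.145]]}}

```text
t: 2.1
tool_pos: [0.4444, -0.1992, 0.3033]
tool_rot: [-2.06, -2.371, 0.0]
contact_force: [-0.1, 0.2, -1.3]
opening: 0.0853
grip_force: 0.0
```

```bash
cat >> h.py <<'E'
def st(tx=None,ty=None,heading=None,tz=None):
    o=ctrl.get_obs(); R=Ro.from_rotvec(o['tool_rot']).as_matrix(); p=np.array(o['tool_pos'])
    h=np.arctan2(R[1,0],R[0,0]); print('t',round(o['t'],2),'pos',p.round(4),'head',h.round(4),'tilt',R[2].round(3),'F',np.round(o['contact_force'],2),'op',round(o['opening'],4),'g',np.round(o['grip_force'],1),'q',np.round(o['q'],2))
    if tx is not None: print('tool shift',(R.T@(np.array([tx,ty,p[2] if tz is None else tz])-p)).round(4))
    if heading is not None: print('turn',(h-heading).round(4))
E
python3 -c "
from h import *
st(0.4727,0.2725,1.849)"
```

```text
t 2.1 pos [ 0.4444 -0.1992  0.3033] head 1.7108 tilt [ 0.001 -0.001 -1.   ] F [-0.13  0.2  -1.33] op 0.0853 g 0.0 q [-0.57 -0.29  1.93  0.    1.5  -0.71]
tool shift [4.631e-01 9.390e-02 2.000e-04]
turn -0.1382
```

>>> {"fn": "drive_tool", "kwargs": {"rows": [[[0.046,0.0094,0],0],[[0.046,0.0094,0],0],[[0.046,0.0094,0],0],[[0.046,0.0094,0],0],[[0.046,0.0094,0],0],[[0.046,0.0094,0],0],[[0.046,0.0094,0],0],[[0.046,0.0094,0],0],[[0.046,0.0094,0],0],[[0.046,0.0094,0],0]]}}

```text
t: 3.1
tool_pos: [0.4758, 0.2711, 0.3035]
tool_rot: [-2.067, -2.366, 0.001]
contact_force: [0.2, -0.2, -0.2]
opening: 0.0852
grip_force: 0.0
```

>>> {"fn": "drive_tool", "kwargs": {"rows": [[[0,0,0],-0.1382],[[0,0,0],0],[[0,0,0],0]]}}

```text
t: 3.4
tool_pos: [0.4761, 0.2688, 0.3034]
tool_rot: [-1.903, -2.499, 0.001]
contact_force: [-0.1, -0.3, -0.3]
opening: 0.0855
grip_force: 0.0
```

```bash
python3 -c "
from h import *
st(0.4727,0.2725,1.849)
d=cam('wrist');cv2.imwrite('pics/w1.png',d['image'])
print(proj(d,[.4727,.2725,.15]), [proj(d,[.4727+s*(-.0137)*3.5+w*.0106,.2725+s*.0481+w*.003,.15]) for s in(-1,1) for w in (-1,1)])"
```

```text
t 3.4 pos [0.4761 0.2688 0.3034] head 1.8402 tilt [-0.    -0.001 -1.   ] F [-0.11 -0.25 -0.34] op 0.0855 g 0.0 q [ 0.38 -0.13  1.79 -0.    1.48  0.11]
tool shift [ 0.0045 -0.0023  0.    ]
turn -0.0088
(np.float64(278.3872629808239), np.float64(222.67986883695065)) [(np.float64(310.7936910813067), np.float64(303.97622224717594)), (np.float64(342.6626482352177), np.float64(303.84788293340523)), (np.float64(203.46820557571922), np.float64(128.07085041593763)), (np.float64(240.5947037951537), np.float64(127.87160307225344))]
```

View pics/w1.png

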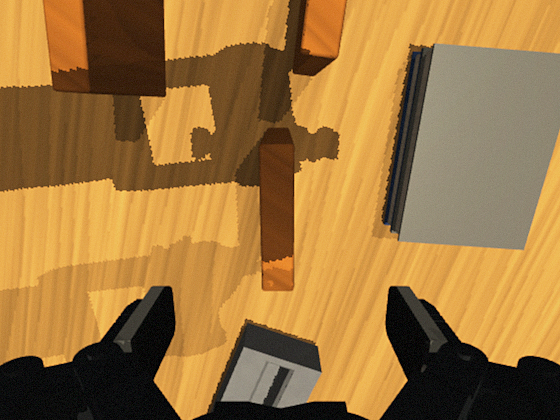

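The wrist view shows the board's top face from about (261,144) to (294,291), between the open fingers and aligned with them.

```bash
python3 -c "
from h import *
d=cam('wrist')
P=[ray(d,u,v,.15)[:2] for u,v in [(261.,144),(294,144),(294,291),(261,291)]]
c,s,a=rect(P);print(c,s,a)
st(c[0],c[1],a+np.pi/2)"
```

```text
[0.47214432 0.27223041] [22.56961441040039, 99.06240844726562] 0.27063018
t 3.5 pos [0.4763 0.2682 0.3037] head 1.8399 tilt [-0. -0. -1.] F [-0.23 -0.27 -0.53] op 0.0856 g 0.0 q [ 0.38 -0.13  1.8  -0.    1.48  0.11]
tool shift [ 0.005 -0.003  0.   ]
turn -0.0015
```

>>> {"fn": "drive_tool", "kwargs": {"rows": [[[0.005,-0.003,0.02],-0.002],[[0,0,0.03],0],[[0,0,0.03],0],[[0,0,0.03],0],[[0,0,0.02],0],[[0,0,0],0],[[0,0,0],0]]}}

```text
t: 4.2
tool_pos: [0.4723, 0.2725, 0.1743]
tool_rot: [1.899, 2.502, 0.0]
contact_force: [-0.9, 0.1, -0.4]
opening: 0.0855
grip_force: 0.0
```

>>> {"fn": "drive_tool", "kwargs": {"rows": [[[0,0,0],0],[[0,0,0],0],[[0,0,0],0],[[0,0,0],0],[[0,0,0],0],[[0,0,0],0],[[0,0,0],0],[[0,0,0],0]], "jaw": 1, "grip_force": 35}}

```text
t: 5.0
tool_pos: [0.4725, 0.2733, 0.1746]
tool_rot: [1.897, 2.504, 0.002]
contact_force: [-1.1, 0.5, 3.4]
opening: 0.0216
grip_force: 35.4
```

```bash
python3 -c "
from h import *
st(.4722,.2724)"
```

```text
t 5.0 pos [0.4725 0.2733 0.1746] head 1.845 tilt [ 0.     0.001 -1.   ] F [-1.11  0.51  3.43] op 0.0216 g 35.4 q [ 0.39 -0.02  1.91  0.    1.25  0.11]
tool shift [-0.0008 -0.0005 -0.    ]
```

>>> {"fn": "drive_tool", "kwargs": {"rows": [[[0,0,-0.02],0],[[0,0,-0.03],0],[[0,0,-0.03],0],[[0,0,0],0.125],[[0,0,0],0.125],[[0,0,0],0.119],[[0,0,0],0],[[0,0,0],0]]}}

```text
t: 5.8
tool_pos: [0.4715, 0.2729, 0.2527]
tool_rot: [-2.321, -2.116, 0.003]
contact_force: [-0.2, 0.5, -1.1]
opening: 0.0217
grip_force: 34.9
```

```bash
python3 -c "
from h import *
st(.5207,.027,1.476)"
```

```text
t 5.8 pos [0.4715 0.2729 0.2527] head 1.4784 tilt [-0.001 -0.002 -1.   ] F [-0.18  0.49 -1.13] op 0.0217 g 34.9 q [ 0.39 -0.1   1.85  0.    1.39  0.48]
tool shift [-2.403e-01  7.160e-02  1.000e-04]
turn 0.0024
```

>>> {"fn": "drive_tool", "kwargs": {"rows": [[[-0.03,0.009,0],0],[[-0.03,0.009,0],0],[[-0.03,0.009,0],0],[[-0.03,0.009,0],0],[[-0.03,0.009,0],0],[[-0.03,0.009,0],0],[[-0.03,0.009,0],0],[[-0.03,0.0086,0],0.002],[[0,0,0],0],[[0,0,0],0]]}}

```text
t: 6.8
tool_pos: [0.5204, 0.027, 0.2534]
tool_rot: [-2.326, -2.11, 0.001]
contact_force: [-0.5, 0.9, -2.3]
opening: 0.0215
grip_force: 34.9
```

```bash
python3 -c "
from h import *
import pickle
st(.5207,.027,1.476)
D=[cam(n) for n in('wrist','top','scene')]
a=D[0]['image'];b=cv2.resize(D[1]['image'][150:250,200:360],(480,300))
c=cv2.resize(D[2]['image'][120:270,180:340],(320,300))
o=np.zeros((600,800,3),np.uint8);o[:300,:400]=cv2.resize(a,(400,300));o[300:,:480]=b;o[300:,480:]=c
cv2.imwrite('pics/m1.png',o);pickle.dump(D,open('m1.pkl','wb'))
"
```

```text
t 6.8 pos [0.5204 0.027  0.2534] head 1.4738 tilt [ 0.    -0.001 -1.   ] F [-0.49  0.86 -2.33] op 0.0215 g 34.9 q [-0.09 -0.16  1.9   0.    1.4   0.01]
tool shift [ 0.      0.0003 -0.    ]
turn -0.0022
```

View pics/m1.png

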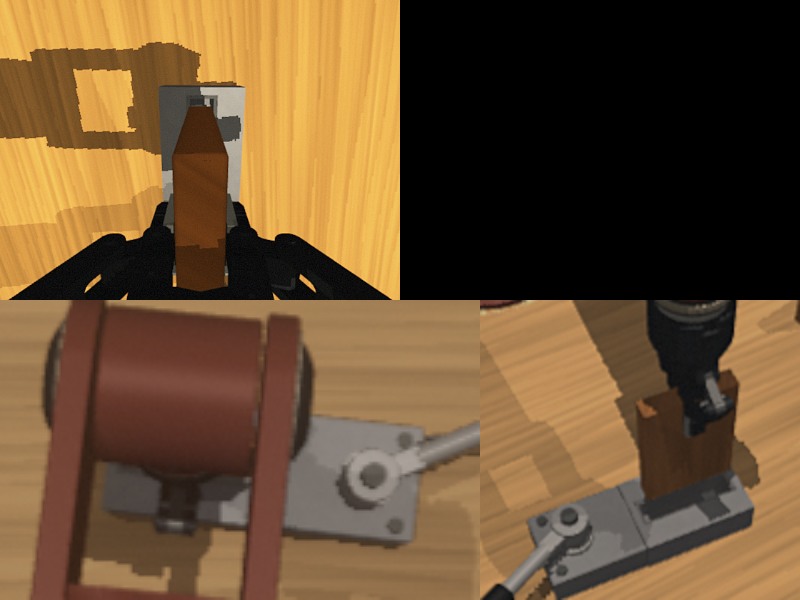

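The wrist view shows the board's lower end at (201,106) in the half-size picture, just short of the slot end at (188..217, 97). The scene view shows it above the slot. I'll take one close crop to refine the alignment.

```bash
python3 -c "
from h import *
import pickle
D=pickle.load(open('m1.pkl','rb'))
cv2.imwrite('pics/c2.png',cv2.resize(D[0]['image'][110:230,210:360],None,fx=5,fy=5,interpolation=cv2.INTER_CUBIC))
"
```

```text
(no output)
```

View pics/c2.png

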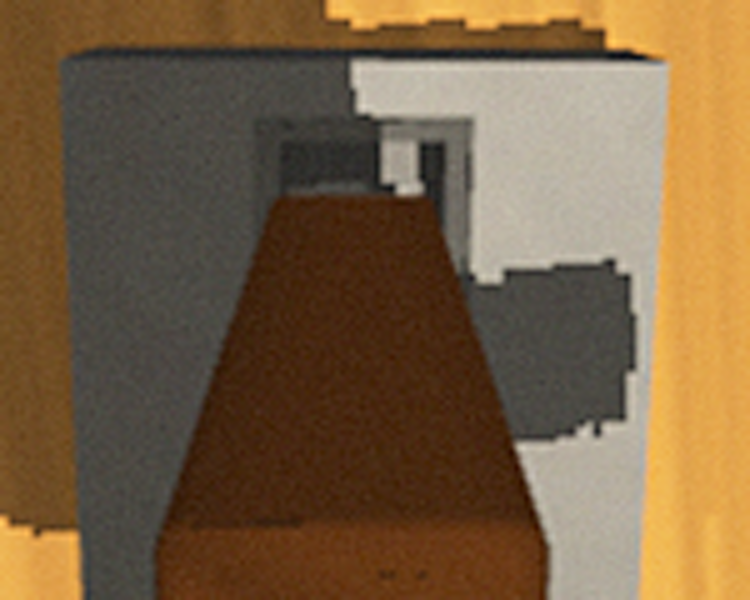

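The crop shows the slot's far mouth corners at (255,118) and (473,118), the base's far corners at (62,58) and (668,62), and the board's lower far edge from (275,197) to (435,197).

```bash
python3 -c "
from h import *
import pickle
d=pickle.load(open('m1.pkl','rb'))[0]
f=lambda x,y,z:ray(d,210+(x+.5)/5-.5,110+(y+.5)/5-.5,z)[:2]
a=.0945;X=np.array([np.cos(a),-np.sin(a)]);Y=np.array([np.sin(a),np.cos(a)])
o=np.array([.5207,.027])
for n,p,q,z in [('base',(62,58),(668,62),.045),('slot',(255,118),(473,118),.045),('bot',(275,197),(435,197),.079),('top',(158,522),(548,522),.229)]:
    P,Q=f(*p,z)-o,f(*q,z)-o;print(n,'x',P@X,Q@X,'mid',(P+Q)@X/2,'y',P@Y,Q@Y)
"
```

```text
base x -0.04420074105906577 0.04496321974139304 mid 0.00038123934116363403 y 0.0645874868485735 0.06389416841828861
slot x -0.01595680707196788 0.016420732029867255 mid 0.0002319624789496877 y 0.05592885107016701 0.055885014363441
bot x -0.011691696988025801 0.00943883150873378 mid -0.00112643273964601 y 0.048415443842878804 0.04838788878175841
top x -0.01179760661498317 0.009193684167400198 mid -0.0013019612237914861 y 0.04919841412918465 0.04917565088892021
```

>>> {"fn": "drive_tool", "kwargs": {"rows": [[[0,0.0015,0.01],-0.002],[[0,0,0.02],0],[[0,0,0.006],0],[[0,0,0.005],0],[[0,0,0.005],0],[[0,0,0],0]]}}

```text
t: 7.55
tool_pos: [0.5219, 0.0274, 0.2074]
tool_rot: [-2.323, -2.114, 0.001]
contact_force: [-0.2, 0.7, -1.6]
opening: 0.0218
grip_force: 34.9
```

>>> {"fn": "drive_tool", "kwargs": {"rows": [[[0,0,0.005],0],[[0,0,0.005],0],[[0,0,0.005],0],[[0,0,0.003],0],[[0,0,0],0]]}}

```text
t: 8.05
tool_pos: [0.5218, 0.0272, 0.1891]
tool_rot: [-2.324, -2.113, 0.001]
contact_force: [-0.5, -0.4, -1.4]
opening: 0.0216
grip_force: 34.9
```

>>> {"fn": "drive_tool", "kwargs": {"rows": [[[0,0,0.001],0],[[0,0,0.001],0],[[0,0,0],0]]}}

```text
t: 8.35
tool_pos: [0.5222, 0.0272, 0.1879]
tool_rot: [2.324, 2.114, 0.0]
contact_force: [-0.4, -0.1, -2.7]
opening: 0.0216
grip_force: 34.9
```

>>> {"fn": "drive_tool", "kwargs": {"rows": [[[0,0,0.001],0],[[0,0,0],0]]}}

```text
t: 8.55
tool_pos: [0.5221, 0.0272, 0.1868]
tool_rot: [-2.324, -2.114, 0.0]
contact_force: [0.9, -0.3, -1.4]
opening: 0.0215
grip_force: 34.9
```

>>> {"fn": "drive_tool", "kwargs": {"rows": [[[0,0,0.001],0],[[0,0,0],0]]}}

```text
t: 8.75
tool_pos: [0.5224, 0.0272, 0.1865]
tool_rot: [2.324, 2.114, 0.0]
contact_force: [-0.8, 0.5, 1.4]
opening: 0.0217
grip_force: 35.4
```

>>> {"fn": "drive_tool", "kwargs": {"rows": [[[0,0,0],0],[[0,0,0],0],[[0,0,0],0],[[0,0,0],0],[[0,0,0],0]], "jaw": 0}}

```text
t: 9.25
tool_pos: [0.5221, 0.0273, 0.1859]
tool_rot: [2.324, 2.114, 0.0]
contact_force: [-1.1, -0.4, 0.2]
opening: 0.0853
grip_force: 0.0
```

>>> {"fn": "drive_tool", "kwargs": {"rows": [[[0,0,-0.02],0],[[0,0,-0.03],0],[[0,0,-0.035],0],[[0,0,-0.035],0],[[0,0,0],0]]}}

```text
t: 9.75
tool_pos: [0.5244, 0.0271, 0.3127]
tool_rot: [2.318, 2.108, 0.012]
contact_force: [0.3, 0.4, 0.2]
opening: 0.0858
grip_force: 0.0
```

```bash
python3 -c "
from h import *
st()
d=cam('scene');w=cam('wrist')
o=np.zeros((420,800,3),np.uint8);o[:,:480]=cv2.resize(d['image'][130:270,180:340],(480,420));o[:240,480:]=cv2.resize(w['image'],(320,240))
cv2.imwrite('pics/s2.png',o)
"
```

```text
t 9.75 pos [0.5244 0.0271 0.3127] head 1.4761 tilt [ 0.     0.011 -1.   ] F [0.3  0.41 0.25] op 0.0858 g 0.0 q [-0.09 -0.2   1.84  0.    1.49  0.  ]
```

View pics/s2.png

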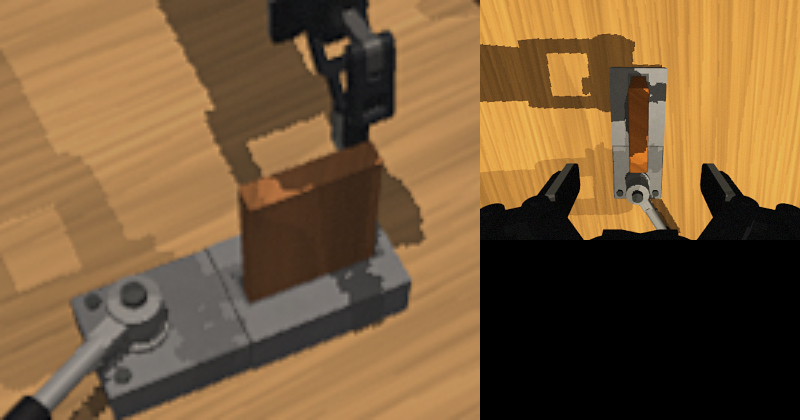

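The board is upright and home on the slot floor. In the combined picture it stands at about (310,225). Next is the wrench.

>>> {"fn": "drive_tool", "kwargs": {"rows": [[[0,0,0],-0.121],[[0,0,0],-0.121],[[0,0,0],-0.121],[[0,0,0],-0.121],[[0,0,0],0],[[0,0,0],0]], "jaw": 1}}

```text
t: 10.45
tool_pos: [0.5216, 0.0273, 0.3043]
tool_rot: [-1.752, -2.605, 0.002]
contact_force: [-1.2, -0.3, -1.5]
opening: 0.0001
grip_force: 0.0
```

>>> {"fn": "drive_tool", "kwargs": {"rows": [[[-0.033,-0.002,0],0],[[-0.033,-0.002,0],0],[[-0.033,-0.002,0],0],[[-0.033,-0.002,0],0],[[-0.033,-0.002,0],0],[[-0.033,-0.002,0],0],[[-0.033,-0.002,0],0],[[-0.032,-0.002,0],0],[[0,0,0],0],[[0,0,0],0]]}}

```text
t: 11.45
tool_pos: [0.6069, -0.2224, 0.3048]
tool_rot: [-1.752, -2.605, -0.0]
contact_force: [0.3, 0.1, 0.3]
opening: 0.0002
grip_force: 0.0
```

```bash
python3 -c "
from h import *
st(.6095,-.2225,1.96,.128)
w=cam('wrist');t=cam('top')
o=np.zeros((420,800,3),np.uint8);o[:300,:400]=cv2.resize(w['image'],(400,300));o[:300,400:]=cv2.resize(t['image'][120:300,250:490],(400,300))
cv2.imwrite('pics/w3.png',o)
"
```

```text
t 11.45 pos [ 0.6069 -0.2224  0.3048] head 1.9576 tilt [ 0.002 -0.001 -1.   ] F [0.25 0.1  0.35] op 0.0002 g 0.0 q [-0.47  0.1   1.56  0.    1.48 -0.85]
tool shift [-0.0014  0.0026  0.1768]
turn -0.0024
```

View pics/w3.png

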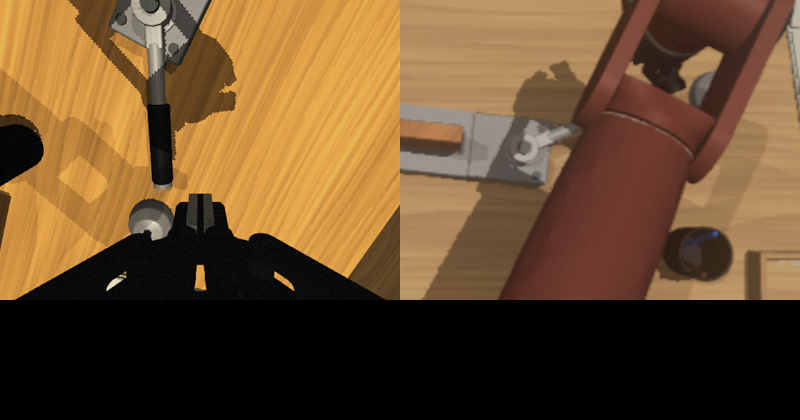

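The wrist view shows the closed fingers at (200,210), clear to the right of the black grip at (160,145). The bell at (150,218) is low and off to the side. The descent is clear.

>>> {"fn": "drive_tool", "kwargs": {"rows": [[[-0.001,0.003,0.03],-0.002],[[0,0,0.04],0],[[0,0,0.04],0],[[0,0,0.04],0],[[0,0,0.026],0],[[0,0,0],0]]}}

```text
t: 12.15
tool_pos: [0.6072, -0.2192, 0.1245]
tool_rot: [-1.741, -2.603, 0.002]
contact_force: [0.0, 1.3, -0.5]
opening: 0.0001
grip_force: 0.0
```

>>> {"fn": "drive_tool", "kwargs": {"rows": [[[0,-0.005,0],0],[[0,-0.005,0],0],[[0,-0.003,0],0],[[0,0,0],0]]}}

```text
t: 12.55
tool_pos: [0.5986, -0.2275, 0.1319]
tool_rot: [1.746, 2.608, 0.0]
contact_force: [0.6, 0.6, 0.0]
opening: 0.0003
grip_force: 0.0
```

>>> {"fn": "drive_tool", "kwargs": {"rows": [[[0,-0.004,0],0],[[0,0,0],0]]}}

```text
t: 12.75
tool_pos: [0.5943, -0.2287, 0.1303]
tool_rot: [1.748, 2.61, 0.0]
contact_force: [0.3, -0.3, 0.0]
opening: 0.0004
grip_force: 0.0
```

>>> {"fn": "drive_tool", "kwargs": {"rows": [[[0,-0.004,0],0],[[0,0,0],0]]}}

```text
t: 12.95
tool_pos: [0.5905, -0.2301, 0.1298]
tool_rot: [-1.747, -2.61, 0.0]
contact_force: [-0.1, -0.0, 0.1]
opening: 0.0
grip_force: 0.0
```

>>> {"fn": "drive_tool", "kwargs": {"rows": [[[0,-0.004,0],0],[[0,0,0],0]]}}

```text
t: 13.15
tool_pos: [0.5874, -0.2314, 0.1301]
tool_rot: [1.747, 2.61, 0.002]
contact_force: [2.4, 1.0, -0.3]
opening: -0.0001
grip_force: 1.2
```

>>> {"fn": "drive_tool", "kwargs": {"rows": [[[-0.001,-0.0058,0],0.04],[[-0.001,-0.0058,0],0.04],[[-0.001,-0.0058,0],0.04],[[-0.001,-0.0058,0],0.04],[[-0.001,-0.0058,0],0.04],[[0,0,0],0]]}}

```text
t: 13.75
tool_pos: [0.5617, -0.2448, 0.1303]
tool_rot: [1.999, 2.422, 0.003]
contact_force: [4.0, 2.3, -0.2]
opening: -0.0005
grip_force: 2.3
```

>>> {"fn": "drive_tool", "kwargs": {"rows": [[[-0.001,-0.0058,0],0.04],[[-0.001,-0.0058,0],0.04],[[-0.001,-0.0058,0],0.04],[[-0.001,-0.0058,0],0.04],[[-0.001,-0.0058,0],0.04],[[0,0,0],0]]}}

```text
t: 14.35
tool_pos: [0.5334, -0.2529, 0.1302]
tool_rot: [2.23, 2.211, 0.003]
contact_force: [3.9, 3.2, -1.1]
opening: 0.0003
grip_force: 2.2
```

```bash
cat >> h.py <<'E'
def wr():
    o=ctrl.get_obs(); R=Ro.from_rotvec(o['tool_rot']).as_matrix(); p=np.array(o['tool_pos'])
    r=(p-[.508,-.1074,0])[:2]; b=-(R[:2,1]@r)  # along -y
    print('t',round(o['t'],2),'r',-(R[:2,0]@r),'back',R[:2,1]@r,'angle',np.arctan2(r[1],r[0])-np.arcsin(.0262/np.hypot(*r)),'head',np.arctan2(R[1,0],R[0,0]),'push',R[:,1]@o['contact_force'],'rad',-R[:,0]@o['contact_force'],'z',p[2],'torque',np.round(o['wrist_torque'],2))
E
python3 -c "
from h import *
wr()"
```

```text
t 14.35 r 0.14528387107378726 back 0.026650379636001854 angle -1.5763201229144745 head 1.5621743514284612 push 3.8599145873355543 rad -3.2398578954257813 z 0.13018356757708963 torque [ 0.44 -0.66  0.01]
```

>>> {"fn": "drive_tool", "kwargs": {"rows": [[[-0.001,-0.0058,0],0.04],[[-0.0005,-0.0044,0],0.03],[[0,0,0],0]]}}

```text
t: 14.65
tool_pos: [0.5233, -0.2543, 0.1302]
tool_rot: [2.305, 2.132, 0.002]
contact_force: [4.7, 1.7, 0.5]
opening: -0.0001
grip_force: 2.3
```

>>> {"fn": "drive_tool", "kwargs": {"rows": [[[-0.0007,-0.0044,0],0.03],[[-0.0007,-0.0044,0],0.03],[[0,0,0],0]]}}

```text
t: 14.95
tool_pos: [0.5145, -0.2549, 0.1303]
tool_rot: [2.368, 2.062, 0.002]
contact_force: [4.9, 2.0, -1.6]
opening: -0.0
grip_force: 2.3
```

```bash
python3 -c "
from h import *
wr()"
```

```text
t 14.95 r 0.14524693255792956 back 0.026665568674774553 angle -1.705287993857131 head 1.4331003109624523 push 4.565883636972814 rad -2.6696761922356425 z 0.13026598067265777 torque [ 0.4  -0.72  0.01]
```

>>> {"fn": "drive_tool", "kwargs": {"rows": [[[-0.0007,-0.0044,0],0.03],[[0,0,0],0]]}}

```text
t: 15.15
tool_pos: [0.51, -0.2551, 0.1302]
tool_rot: [2.399, 2.027, 0.002]
contact_force: [5.4, 1.5, 0.1]
opening: -0.0
grip_force: 2.4
```

>>> {"fn": "drive_tool", "kwargs": {"rows": [[[-0.0007,-0.0044,0],0.03],[[0,0,0],0]]}}

```text
t: 15.35
tool_pos: [0.5056, -0.2551, 0.1303]
tool_rot: [2.429, 1.991, 0.002]
contact_force: [5.1, 2.0, -0.5]
opening: 0.0001
grip_force: 2.4
```

>>> {"fn": "drive_tool", "kwargs": {"rows": [[[-0.0007,-0.0044,0],0.03],[[0,0,0],0]]}}

```text
t: 15.55
tool_pos: [0.5011, -0.2549, 0.1303]
tool_rot: [2.458, 1.954, 0.002]
contact_force: [4.6, 1.6, -0.3]
opening: 0.0001
grip_force: 2.4
```

>>> {"fn": "drive_tool", "kwargs": {"rows": [[[-0.0007,-0.0044,0],0.03],[[0,0,0],0]]}}

```text
t: 15.75
tool_pos: [0.4967, -0.2547, 0.1303]
tool_rot: [2.487, 1.917, 0.002]
contact_force: [5.4, 1.5, -0.5]
opening: -0.0002
grip_force: 2.4
```

>>> {"fn": "drive_tool", "kwargs": {"rows": [[[-0.0007,-0.0044,0],0.03],[[0,0,0],0]]}}

```text
t: 15.95
tool_pos: [0.4922, -0.2543, 0.1303]
tool_rot: [2.515, 1.879, 0.002]
contact_force: [5.3, 1.6, -0.6]
opening: 0.0001
grip_force: 2.4
```

>>> {"fn": "drive_tool", "kwargs": {"rows": [[[-0.0007,-0.0044,0],0.03],[[0,0,0],0]]}}

```text
t: 16.15
tool_pos: [0.4889, -0.254, 0.1309]
tool_rot: [2.541, 1.84, 0.005]
contact_force: [8.1, 0.2, -1.5]
opening: 0.0002
grip_force: 3.9
```

Force is rising, so the bolt is coming up tight. I'll take smaller single steps from here.

>>> {"fn": "drive_tool", "kwargs": {"rows": [[[-0.0005,-0.0029,0],0.02],[[0,0,0],0]]}}

```text
t: 16.35
tool_pos: [0.4869, -0.2538, 0.1314]
tool_rot: [2.558, 1.813, 0.008]
contact_force: [12.3, 1.1, -1.5]
opening: 0.0004
grip_force: 5.7
```

>>> {"fn": "drive_tool", "kwargs": {"rows": [[[-0.0004,-0.0022,0],0.015],[[0,0,0],0]]}}

```text
t: 16.55
tool_pos: [0.4847, -0.2534, 0.1315]
tool_rot: [2.571, 1.794, 0.008]
contact_force: [11.6, 0.7, -1.4]
opening: -0.0001
grip_force: 5.4
```

>>> {"fn": "drive_tool", "kwargs": {"rows": [[[-0.0004,-0.0022,0],0.015],[[0,0,0],0]]}}

```text
t: 16.75
tool_pos: [0.4823, -0.253, 0.1313]
tool_rot: [2.585, 1.775, 0.007]
contact_force: [10.1, 1.5, -1.7]
opening: 0.0001
grip_force: 5.0
```

>>> {"fn": "drive_tool", "kwargs": {"rows": [[[-0.0004,-0.0022,0],0.015],[[0,0,0],0]]}}

```text
t: 16.95
tool_pos: [0.4798, -0.2525, 0.1312]
tool_rot: [2.599, 1.756, 0.006]
contact_force: [9.8, 0.9, -1.4]
opening: 0.0002
grip_force: 4.5
```

>>> {"fn": "drive_tool", "kwargs": {"rows": [[[-0.0004,-0.0022,0],0.015],[[0,0,0],0]]}}

```text
t: 17.15
tool_pos: [0.4773, -0.252, 0.131]
tool_rot: [2.612, 1.737, 0.005]
contact_force: [9.1, 0.7, -1.6]
opening: 0.0
grip_force: 4.0
```

>>> {"fn": "drive_tool", "kwargs": {"rows": [[[-0.0004,-0.0022,0],0.015],[[0,0,0],0]]}}

```text
t: 17.35
tool_pos: [0.4748, -0.2514, 0.1308]
tool_rot: [2.626, 1.718, 0.004]
contact_force: [8.0, 0.8, -1.4]
opening: 0.0002
grip_force: 3.5
```

>>> {"fn": "drive_tool", "kwargs": {"rows": [[[-0.0002,-0.0015,0],0.01],[[0,0,0],0]]}}

```text
t: 17.55
tool_pos: [0.4732, -0.251, 0.1307]
tool_rot: [2.635, 1.705, 0.004]
contact_force: [9.0, 0.5, -0.9]
opening: 0.0002
grip_force: 3.2
```

It has broken over: the push fell steadily from 12 N to about 7 N. I'll back off now.

>>> {"fn": "drive_tool", "kwargs": {"rows": [[[0,0.003,0],0],[[0,0.003,0],0],[[0,0.004,0],0],[[0,0.005,0],0],[[0,0.006,0],0],[[0,0.01,0],0],[[0,0.015,0],0],[[0,0,0],0],[[0,0,0],0]]}}

```text
t: 18.45
tool_pos: [0.5133, -0.2697, 0.1294]
tool_rot: [-2.637, -1.704, 0.002]
contact_force: [-0.6, 0.4, 0.0]
opening: -0.0
grip_force: 0.0
```

>>> {"fn": "drive_tool", "kwargs": {"rows": [[[0,0,-0.03],0],[[0,0,-0.04],0],[[0,0,-0.04],0],[[0,0,-0.04],0],[[0,0.03,-0.03],0],[[0,0.045,0],0],[[0,0.045,0],0],[[0,0.045,0],0],[[0,0,0],0],[[0,0,0],0]]}}

```text
t: 19.45
tool_pos: [0.6639, -0.3375, 0.3075]
tool_rot: [-2.636, -1.703, 0.003]
contact_force: [-0.2, 1.0, -0.9]
opening: 0.0002
grip_force: 0.0
```

```bash
python3 -c "
from h import *
st()
t=cam('top');s=cam('scene')
o=np.zeros((300,800,3),np.uint8);o[:,:400]=cv2.resize(t['image'],(400,300));o[:,400:]=cv2.resize(s['image'],(400,300))
cv2.imwrite('pics/f.png',o)
"
```

```text
t 19.45 pos [ 0.6639 -0.3375  0.3075] head 1.1472 tilt [ 0.    -0.004 -1.   ] F [-0.22  1.02 -0.87] op 0.0002 g 0.0 q [-0.57  0.33  1.29 -0.    1.52 -0.15]
```

View pics/f.png

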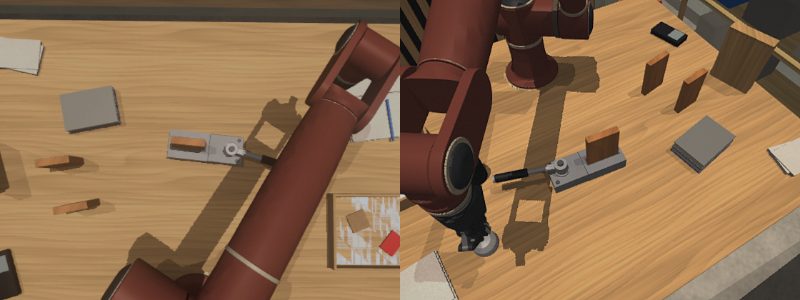

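The board stands in the slot at (187,143) in the top half, the wrench rests where it clicked, the bell and books are in place, and the arm is clear. Handing in.

```bash
python3 -c "
from station import ctrl
print(ctrl.finish_job())"
```

```text
the job is handed in; nothing more can be done
None
```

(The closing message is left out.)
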